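Untwist the used filter from the desktop air purifier

ROBOT

A 7-joint arm with a two-finger parallel gripper is mounted at the origin on the work surface. World frame = base frame: x ahead of the robot, y to its left, z up, the work surface at z = 0. Lengths are in mm, angles in rad, forces in N, time in s.
With the tool pointing down it reaches from about 350 to 900 mm from the base axis. Payload 8.1 kg.
Tool frame: the origin (TCP) lies on the centre line of the jaws, within the pads' length; the fingertips stand 19 mm ahead of it and the grasp point (between the pads) is the TCP; z points along the fingers, y is the line along which they close (so a half turn about z gives the same grasp; the last joint's range is limited). The gripper opens to 85 mm and grips with 20 to 120 N. Pads are 22 mm wide; open, the fingers measure 114 mm over their backs; the gripper's body (76 mm by 85 mm) begins 54 mm behind the grasp point. The pads swing forward as they close: fully open they stand 13 mm farther back than shut.
Start: joints at [1.042, 0.434, 0.025, 1.573, -0.012, 1.134, -0.075], TCP at [258.135, -569.216, 250.323] pointing down, gripper open.
Joint ranges: [-2.62, 2.62], [-0.44, 2.09], [-1.27, 1.32], [0.08, 2.57], [-1.32, 4.46], [0.12, 2], [-2.74, 2.74]. Speed limits (rad/s): [2.22, 2.22, 3.01, 3.01, 3.14, 3.14, 3.14].

INTERFACE

Orientations are given as [roll, pitch, yaw] about the fixed x, y, z axes, in that order (R = Rz(yaw) Ry(pitch) Rx(roll)).
In Python, from cell import arm gives the robot as it stands.
- The arm moves only by the shell command python3 -m crank 'ROWS'. ROWS is JSON, a list of rows, each a list of 7 numbers: the shift along the tool's x, y, z in cm, then the turn, a rotation vector about the tool's x, y, z in rad, then the closure, from 0 (fully open) to 1 (shut). A call has 1 to 12 rows; each row shifts and turns the commanded pose from where the row before left it, along the tool's axes as they then stand; what a row does not reach is not made up. A row lasts 1/8 s, in which the tool goes at most 62.5 mm and 10.7 degrees, less where a joint would pass 70% of its speed; a pose out of reach is approached as far as the arm can. A call with a gripper value outside its range is refused whole. The fingers move at their own pace and stop on an object; the grip force is fixed at half the most. Time passes only in rows, so rows that do not move let the fingers close. It gives the time, the measured TCP pose, the force, the opening and the grip force at its end, in the units of the state.
- arm.get_state(): the state, without advancing time (a new reading comes with each control period).
- arm.get_image(name): name is "side" or "top"; returns a dict with "pixels" (384x512x3 uint8, blue, green, red), "range_z" (384x512 float32, mm along the optical axis (not along the pixel's ray), 0 where there is no reading), "intrinsics" (3x3 intrinsics, pixels), "camera_from_world" (4x4, takes a point from world to camera coordinates). Camera axes: x right, y up, looking along -z (the intrinsics and any distortion apply to the point x, -y, -z); pixel columns grow to the right and rows downward; lengths in mm; the calibration is good to about 2 mm. A picture is of the moment at which its call begins.
- arm.sign_off(): hands the job in; it is judged then, once.
The state is a dict: "t": time; "joint_pos": joint angles; "qvel": joint speeds; "tau": joint torques, N m; "tool_pos": TCP position; "eef_rot": TCP orientation; "wrist_force": force on the tool from outside, world axes, zero at the start; "torque": the same for the moment, N m; "finger_gap": opening from 0.0 (shut) to 1.0 (fully open); "gripper_force": force on a finger pad.
Only numpy, scipy, OpenCV 4.12 (cv2) and the standard library are available. Lean on these libraries where they do the work, as an engineer would, in place of code of your own. Each camera call takes 0.05 s, during which the arm holds its last target. There are 200 camera calls.

TASK

Take the used filter out of the top of the air purifier: turn its grip bar anticlockwise (seen from above), through the click, until it comes up against its end stop, then lift it straight out. Stand it upright in the middle of the round cork coaster in the open end of the tray, setting it down rather than dropping it, and let go. Leave the cover, the dish, the glass cube and both remotes where they are.

Things in the scene. Friction and masses are not known exactly. Their poses are not given: they have to be found in the camera images.
- filter: Used filter, 98 mm tall, about 0.25 kg: pleated paper cylinder 52 mm across and 60 mm tall, above it a grey cap disc 96 mm across (60 to 68 mm above the origin) with a grip bar on top. Origin: centre of its underside, z up. Two lugs, 12 mm wide, stand out along +x and -x to 38 mm from the axis, 38 to 46 mm up. At the start it hangs in the purifier, its cap on the rim, and can rise only 4 mm.
- knob (a point): Centre of the filter's straight grip bar, on the axis, 83 mm above the filter's origin: the bar is 66 mm long along the filter's x, 16 mm wide along y, and reaches from 68 to 98 mm above the origin.
- cap (a point): Centre of the cap's underside, 60 mm above the filter's origin. A ring hidden under it holds the lugs. The filter must turn 1.0 to 2.1 rad anticlockwise (from above) to a rigid end stop, how far is not known beforehand, so often more than one grasp. A spring click (about 0.2 N m) comes 0.5 to 0.8 rad before the end. At the stop, or up to 0.2 rad short of it, it lifts straight out.
- purifier: Desktop air purifier, fixed: white upright cylinder 170 mm across, 148 mm tall, the filter sitting on the same axis in its top, the cap's underside at 150 mm. The filter must rise 62 mm to come clear. Origin: centre of its underside. Its yaw tells nothing about the hidden ring. Turning the filter clockwise only leads to a dead stop.
- tray: Aluminium tray, fixed: 380 mm along its x, 300 mm along its y, rim 30 mm high, floor and walls 4 mm thick. Origin: centre of its underside. Its -x half is open, its +x half lies under the cover.
- cover (a joint): Clear acrylic cover over the +x half of the tray, 190 by 296 mm, its top 35 mm above the sideboard (43 mm at its front lip); slides along the tray. 0: at the tray's +x end, its front edge over the tray's middle; grows (m) as it slides towards the tray's -x end. To be left alone.
- cover_edge (a point): Middle of the cover's front (tray -x) edge.
- coaster: Round cork coaster lying in the open half of the tray, fixed: 110 mm across, 4 mm thick; origin: centre of its underside, 4 mm above the sideboard, so its top is at 8 mm.
- dish: Olive ceramic ring dish, a round bowl 90 mm across and 34 mm tall, loose, in the open half of the tray beside the coaster; origin: centre of its underside. To be left alone.
- cube: Transparent glass cube, 50 mm, loose, in the tray between the cover and the coaster; origin: centre of its underside. To be left alone.
- tv_remote: Dark grey TV remote, 185 x 46 x 18 mm (long along its x), loose, under the cover; origin: centre of its underside. To be left alone.
- ac_remote: Beige air-conditioner remote, 140 x 56 x 18 mm (long along its x), loose, under the cover; origin: centre of its underside. To be left alone.
There are look-alikes about, which are no part of the job. Leave any blue or red look-alike of the filter alone.

How it is judged (in metres and radians):
On the way:
1. the filter is lifted clear of the purifier (height (world z) of filter above 0.152 m), for 0.1 s.
At the end, for the whole second after the job is handed in: The filter stands upright (within 0.1 rad) on the cork coaster, its axis within 22 mm of the coaster's centre, at rest and released; the cover, the dish, the cube and both remotes are within 15 mm of where they began (horizontal distance between filter and coaster below 0.022 m and z of filter in the frame of coaster between 0.001 and 0.008 m and angle between filter's own z axis and vertical below 0.1 rad and linear speed of filter below 0.02 m/s and angular speed of filter below 0.15 rad/s and contact force between filter and the fingers below 0.1 N and distance of each of cover_edge, dish, cube, tv_remote, ac_remote from where it was at the start of the episode below 0.015 m); the robot touches nothing.
It fails at once if a bystander (cover, dish, glass cube or a remote) is moved more than 20 mm (distance of any of dish, cube, tv_remote, ac_remote, cover_edge from where it was at the start of the episode above 0.02 m).
It fails at once if the filter is dropped: in free fall with its foot more than 15 mm above the coaster (contact force between filter and anything else below 0.02 N and height (world z) of filter above 0.023 m and linear speed of filter above 0.15 m/s).
It also fails if it takes over 64 s, if anything falls off the work surface, if the arm or the gripper's body presses on something with over 40 N, if the wrist force passes 120 N, or if a joint passes its speed limit or range.

## Working session

There is one attempt and no reset: what is moved stays moved. The work goes in short steps, Python scripts to look and compute and a shell command to move; the robot and the scene stay as the last step left them, time stands still between calls to the robot, and variables do not carry over. Pictures are saved under pics/ and viewed, at most 10 in all, crops included, and the job is handed in when it is done.

```bash
mkdir -p pics; ls; cat > h.py <<'E'
from cell import arm
import numpy as np, cv2
def grab(n):
    d=arm.get_image(n); np.savez(f'{n}.npz',**d); return d
def world(d,u,v,z=None):
    K=np.array(d["intrinsics"]);T=np.array(d["camera_from_world"]);Ti=np.linalg.inv(T)
    r=np.array([(u-K[0,2])/K[0,0],-(v-K[1,2])/K[1,1],-1.])
    if z is None: return (Ti@np.r_[r*d["range_z"][int(v),int(u)],1])[:3]
    w=Ti[:3,:3]@r; o=Ti[:3,3]; return o+w*(z-o[2])/w[2]
def cloud(d):
    K=np.array(d["intrinsics"]);Ti=np.linalg.inv(np.array(d["camera_from_world"]))
    v,u=np.mgrid[:384,:512]; D=d["range_z"]
    P=np.stack([(u-K[0,2])/K[0,0]*D,-(v-K[1,2])/K[1,1]*D,-D],-1)
    return P@Ti[:3,:3].T+Ti[:3,3]
E
python3 - <<'E'
from h import *
s=arm.get_state();print(s)
a=[]
for n in("side","top"):
    d=grab(n);a.append(d["pixels"]);T=np.linalg.inv(d["camera_from_world"]);print(n,d["intrinsics"],T[:3,3].round(),[k for k in d])
cv2.imwrite("pics/side0.png",cv2.resize(a[0],(800,600)));cv2.imwrite("pics/top0.png",cv2.resize(a[1],(800,600)))
E
```

```text
pics
{'t': 0.0, 'joint_pos': array([ 1.04241324,  0.4352054 ,  0.02497596,  1.57409619, -0.01162679,
        1.13402267, -0.07507259]), 'qvel': array([ 3.59821201e-04,  1.98173159e-05,  1.44115676e-03, -1.63955508e-04,
        1.39406994e-04,  5.39453345e-04,  9.79778727e-04]), 'tau': array([ 2.03190604e-03, -6.70467281e+01,  1.02626950e+00, -3.16209733e+01,
        1.57627469e-02,  1.25111875e-02,  5.34247147e-05]), 'tool_pos': array([ 257.90269549, -568.77633941,  249.53725792]), 'eef_rot': array([-3.14001084e+00,  1.20434303e-04,  4.25726724e-01]), 'wrist_force': array([-0.76026976, -0.29823809,  0.51152529]), 'torque': array([-0.03730079, -0.04436338, -0.00426517]), 'gripper_force': 0.0, 'finger_gap': 1.0011045481345782}
side [[357.7106984    0.         255.0457447 ]
 [  0.         357.7106984  192.53170769]
 [  0.           0.           1.        ]] [191. 579. 751.] ['pixels', 'range_z', 'intrinsics', 'camera_from_world']
top [[368.07440843   0.         254.53080486]
 [  0.         368.07440843 192.15801102]
 [  0.           0.           1.        ]] [ 530.   27. 1099.] ['pixels', 'range_z', 'intrinsics', 'camera_from_world']
```

View pics/top0.png

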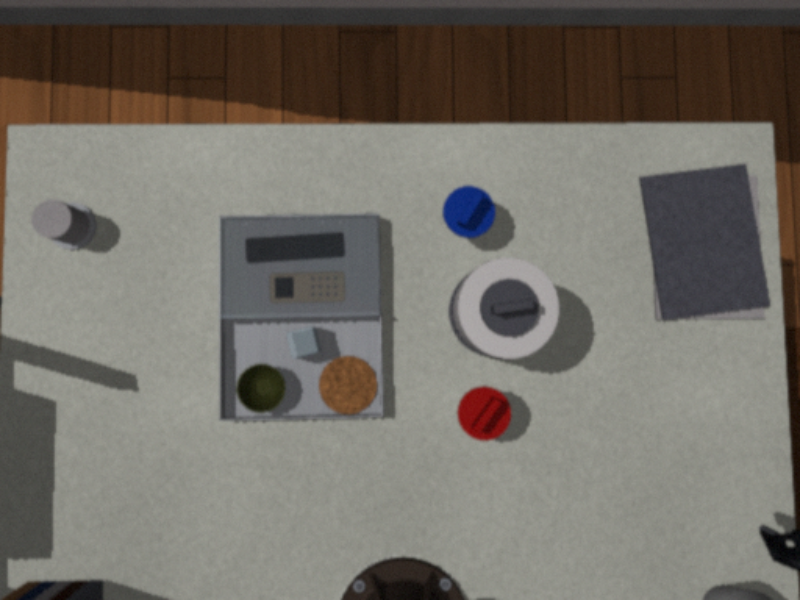

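View pics/side0.png

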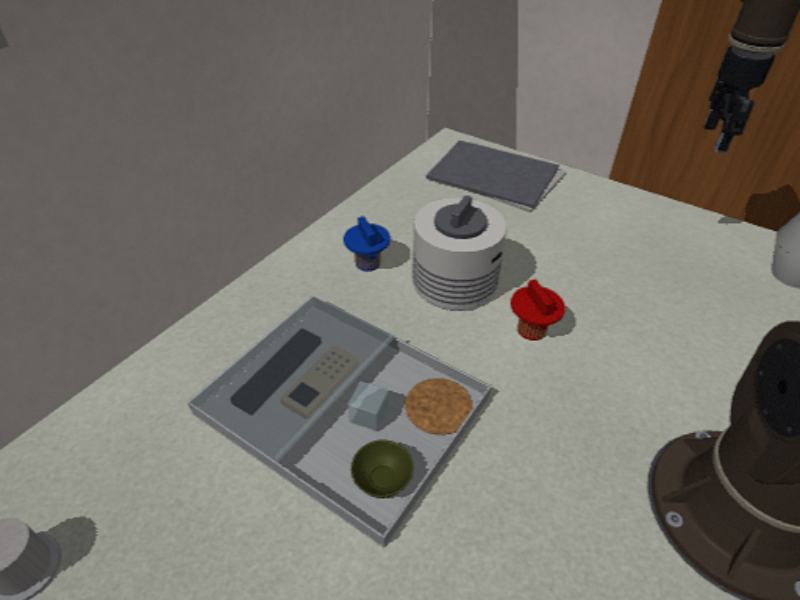

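The top view shows the purifier at (505,308), with the grey cap and its bar at (516,308) running nearly along world y. The coaster is at (349,385), the cube at (305,342), the dish at (261,387), and the blue and red decoys at (470,212) and (485,413). The side view shows the same layout, with the coaster at (438,405) and the grip bar at (461,212).

```bash
python3 - <<'E'
from h import *
from scipy.optimize import least_squares
for n in("side","top"):
    d=dict(np.load(n+".npz"));P=cloud(d);im=d["pixels"];hsv=cv2.cvtColor(im,cv2.COLOR_BGR2HSV)
    T=np.linalg.inv(d["camera_from_world"]);print(n,T.round(3).tolist())
    c=(np.array([505,308]) if n=="top" else np.array([461,215]))/1.5625
    box=np.zeros((384,512),bool);box[int(c[1])-40:int(c[1])+40,int(c[0])-40:int(c[0])+40]=1
    val=d["range_z"]>0
    z=P[...,2]
    b=box&val&(z>172)&(z<200); Q=P[b];print("bar n",b.sum(),"z pct",np.percentile(Q[:,2],[5,50,95]).round(1))
    top=Q[Q[:,2]>180]; r=cv2.minAreaRect(top[:,:2].astype(np.float32));print(" bar rect",r, "mean",top.mean(0).round(1))
    # white rim + cap circle
    for nm,m in(("rim",box&val&(z>140)&(z<153)&(hsv[...,2]>130)),("cap",box&val&(z>152)&(z<166)&(hsv[...,2]<110))):
        q=P[m];h=cv2.minEnclosingCircle(q[:,:2].astype(np.float32));print(nm,m.sum(),np.median(q[:,2]).round(1),h)
    # coaster: brown/orange
    def blob(m):
        k,l,s,ct=cv2.connectedComponentsWithStats(m.astype(np.uint8));
        i=1+np.argmax(s[1:,4]);return l==i
    c=(np.array([349,385]) if n=="top" else np.array([438,405]))/1.5625
    bx=np.zeros((384,512),bool);bx[int(c[1])-35:int(c[1])+35,int(c[0])-35:int(c[0])+35]=1
    m=blob(bx&(hsv[...,1]>90)&(hsv[...,0]<22));cn=max(cv2.findContours(m.astype(np.uint8),0,1)[0],key=cv2.contourArea)
    w=np.array([world(d,u,v,8)[:2] for u,v in cn[:,0]]);print("coaster depth z",np.median(P[m&val][:,2]),cv2.minEnclosingCircle(w.astype(np.float32)),cv2.fitEllipse(w.astype(np.float32)))
    # cube and dish heights
    for nm,c in(("cube",(305,342) if n=="top" else (370,405)),("dish",(261,387) if n=="top" else (382,470))):
        c=np.array(c)/1.5625;bx=np.zeros((384,512),bool);bx[int(c[1])-25:int(c[1])+25,int(c[0])-25:int(c[0])+25]=1
        m=bx&val&(z>15)&(z<70)
        if nm=="dish": m&=(hsv[...,1]>100)
        q=P[m];print(nm,m.sum(),np.percentile(q,[3,50,97],axis=0).round(0).tolist() if len(q) else '')
E
```

```text
side [[-0.821, 0.396, -0.411, 190.642], [-0.571, -0.565, 0.596, 579.0], [0.004, 0.724, 0.69, 750.961], [0.0, 0.0, 0.0, 1.0]]
bar n 125 z pct [174.3 186.6 188.9]
 bar rect ((575.4689331054688, -177.50259399414062), (15.51264762878418, 64.98810577392578), 8.171259880065918) mean [ 573.8 -174.4  186.5]
rim 968 147.7 ((575.5164184570312, -179.142822265625), 86.04920196533203)
cap 437 157.7 ((574.7039184570312, -177.51898193359375), 48.54255676269531)
coaster depth z 7.935264520757869 ((442.2178955078125, 99.45800018310547), 54.7490234375) ((443.30792236328125, 99.66777801513672), (102.39801788330078, 108.16521453857422), 3.6564273834228516)
cube 972 [[478.0, 135.0, 20.0], [532.0, 179.0, 42.0], [607.0, 214.0, 56.0]]
dish 767 [[405.0, 215.0, 16.0], [453.0, 242.0, 26.0], [480.0, 294.0, 39.0]]
top [[-0.011, 0.998, -0.065, 529.956], [-1.0, -0.009, 0.026, 26.81], [0.025, 0.065, 0.998, 1098.715], [0.0, 0.0, 0.0, 1.0]]
bar n 172 z pct [184.5 187.9 190.5]
 bar rect ((577.9464111328125, -180.84234619140625), (15.739897727966309, 65.91339874267578), 8.114973068237305) mean [ 577.8 -179.9  187.7]
rim 2073 148.0 ((578.385009765625, -180.85459899902344), 84.602783203125)
cap 894 157.9 ((578.826416015625, -180.95120239257812), 48.42765808105469)
coaster depth z 7.841047562064205 ((443.278564453125, 96.13207244873047), 54.155914306640625) ((443.4891357421875, 95.04117584228516), (103.65908813476562, 105.31757354736328), 114.54769134521484)
cube 919 [[467.0, 108.0, 22.0], [573.0, 177.0, 38.0], [598.0, 240.0, 56.0]]
dish 403 [[405.0, 215.0, 16.0], [440.0, 258.0, 23.0], [478.0, 289.0, 38.0]]
```

The numbers agree between the views and with the text. The axis is about (577,-179), the rim 148, the cap top 158, the bar top 188 and the bar's long axis at 98°. The coaster is at about (443,97) with its top at 8. I'm now moving over the purifier.

```bash
python3 -m crank '[[4.5,-2.2,0,0,0,0,0],[4.5,-2.2,0,0,0,0,0],[4.5,-2.2,0,0,0,0,0],[4.5,-2.2,0,0,0,0,0],[4.5,-2.2,0,0,0,0,0],[4.5,-2.2,0,0,0,0,0],[4.5,-2.2,0,0,0,0,0],[4.5,-2.2,0,0,0,0,0],[4.5,-2.2,0,0,0,0,0],[4.5,-2.2,0,0,0,0,0],[0,0,0,0,0,0,0]]'
python3 -m crank '[[0,0,0,0,0,-0.16,0],[0,0,0,0,0,-0.16,0],[0,0,0,0,0,-0.16,0],[0,0,0,0,0,-0.16,0],[0,0,0,0,0,-0.16,0],[0,0,0,0,0,-0.16,0],[0,0,0,0,0,-0.16,0],[0,0,0,0,0,-0.16,0],[0,0,0,0,0,0,0],[0,0,0,0,0,0,0]]'
python3 -c "
from h import *
s=arm.get_state();print(s['joint_pos'].round(3))
a=[grab(n)['pixels'] for n in('side','top')]
cv2.imwrite('pics/above.png',np.hstack([cv2.resize(a[0][60:260,200:400],(400,400)),cv2.resize(a[1][100:300,220:420],(400,400))]))"
```

```text
t: 1.48
tool_pos: [579.3, -177.8, 249.7]
eef_rot: [-3.139, -0.001, 0.433]
wrist_force: [-0.4, -0.5, -0.5]
finger_gap: 1.0
gripper_force: 0.0
t: 2.72
tool_pos: [576.7, -183.6, 250.1]
eef_rot: [-3.141, 0.0, 1.701]
wrist_force: [-0.5, -0.2, 0.2]
finger_gap: 1.0
gripper_force: 0.0
[ 0.507  0.44  -0.413  1.596  0.189  1.145  0.181]
```

```bash
python3 -m crank '[[0.45,0.05,1.2,0,0,0,0],[0,0,1.2,0,0,0,0],[0,0,1.2,0,0,0,0],[0,0,1.2,0,0,0,0],[0,0,1.1,0,0,0,0],[0,0,0,0,0,0,0],[0,0,0,0,0,0,0]]'
python3 -c "
from h import *
s=arm.get_state();print(s['joint_pos'].round(3))
a=[grab(n)['pixels'] for n in('side','top')]
cv2.imwrite('pics/above2.png',np.hstack([cv2.resize(a[0][60:260,200:400],(400,400)),cv2.resize(a[1][100:300,220:420],(400,400))]))"
```

```text
t: 3.7
tool_pos: [577.2, -178.5, 191.6]
eef_rot: [3.141, 0.0, 1.706]
wrist_force: [0.8, -0.4, 0.2]
finger_gap: 1.0
gripper_force: 0.0
[ 0.492  0.49  -0.405  1.673  0.219  1.023  0.151]
```

View pics/above2.png

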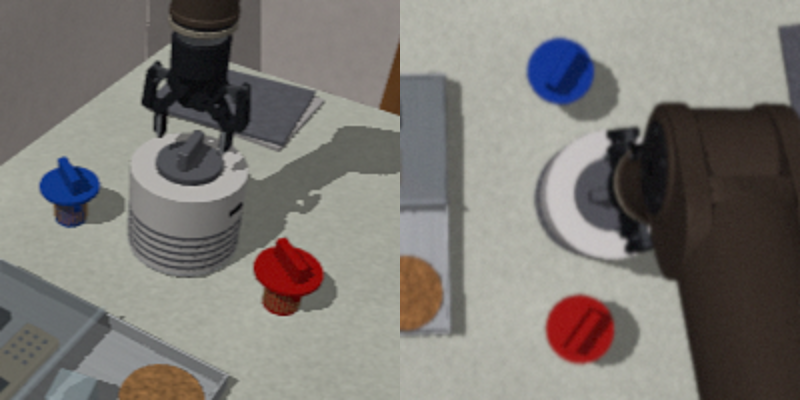

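The fingers straddle the bar, but in the side crop their midpoint (200,141) looks off to the right of the bar (185,147). I'll check this by depth before closing.

```bash
python3 - <<'E'
from h import *
for n in("side","top"):
    d=dict(np.load(n+".npz"));P=cloud(d);z=P[...,2];r=np.hypot(P[...,0]-577,P[...,1]+179)
    K=np.array(d["intrinsics"]);T=np.array(d["camera_from_world"])
    for p in([577.2,-178.5,191.6],[577,-179,188]):
        c=T@np.r_[p,1];print(n,p,"pix",(K[0,0]*c[0]/-c[2]+K[0,2]).round(1),(-K[1,1]*c[1]/-c[2]+K[1,2]).round(1))
    m=(d["range_z"]>0)&(r<90)&(z>192)&(z<215)
    q=P[m];k,l,s,ct=cv2.connectedComponentsWithStats(m.astype(np.uint8))
    for i in range(1,k):
        if s[i,4]>8: print(n,"finger",s[i,4],ct[i].round(),P[l==i].mean(0).round(1),np.ptp(P[l==i],axis=0).round())
    m=(d["range_z"]>0)&(r<45)&(z>170)&(z<189.5);print("bar",m.sum(),P[m].mean(0).round(1) if m.any() else '')
E
```

```text
side [577.2, -178.5, 191.6] pix 295.5 129.3
side [577, -179, 188] pix 295.5 130.3
side finger 47 [280. 122.] [ 621.5 -166.6  203.8] [16. 19. 21.]
side finger 44 [313. 132.] [ 524.9 -178.2  203.9] [12. 21. 22.]
bar 136 [ 573.9 -171.7  183. ]
top [577.2, -178.5, 191.6] pix 327.9 196.2
top [577, -179, 188] pix 327.8 196.4
top finger 10 [323. 177.] [ 623.5 -164.2  204. ] [13.  4. 17.]
bar 54 [ 574.4 -157.8  186. ]
```

Fingers' midpoint and bar agree in the same camera. I'll go down and grip.

```bash
python3 -m crank '[[0,0,0.55,0,0,0,0],[0,0,0.55,0,0,0,0],[0,0,0,0,0,0,0],[0,0,0,0,0,0,1],[0,0,0,0,0,0,1],[0,0,0,0,0,0,1],[0,0,0,0,0,0,1],[0,0,0,0,0,0,1],[0,0,0,0,0,0,1],[0,0,0,0,0,0,1]]'
```

```text
t: 5.05
tool_pos: [577.2, -178.5, 180.6]
eef_rot: [3.141, 0.0, 1.706]
wrist_force: [-1.7, -0.3, 3.7]
finger_gap: 0.179
gripper_force: 59.6
```

Gripped: the gap is about 15 mm and the height is right. Now turning anticlockwise, which is minus about the tool's z.

```bash
Q='import json;from cell import arm;s=arm.get_state();print("q",s["joint_pos"].round(2),"T",s["torque"].round(2))'
python3 -m crank '[[0,0,0,0,0,-0.08,1],[0,0,0,0,0,-0.08,1],[0,0,0,0,0,-0.08,1],[0,0,0,0,0,-0.08,1],[0,0,0,0,0,-0.08,1],[0,0,0,0,0,0,1]]'; python3 -c "$Q"
python3 -m crank '[[0,0,0,0,0,-0.08,1],[0,0,0,0,0,-0.08,1],[0,0,0,0,0,-0.08,1],[0,0,0,0,0,0,1]]'; python3 -c "$Q"
```

```text
t: 5.8
tool_pos: [577.3, -178.6, 180.6]
eef_rot: [3.141, 0.0, 2.106]
wrist_force: [-0.3, -0.8, 5.2]
finger_gap: 0.173
gripper_force: 59.9
q [ 0.56  0.52 -0.5   1.68  0.28  1.02  0.5 ] T [-0.05  0.02  0.18]
t: 6.3
tool_pos: [577.3, -178.6, 180.6]
eef_rot: [3.141, 0.001, 2.346]
wrist_force: [-0.7, 0.9, 5.5]
finger_gap: 0.177
gripper_force: 59.9
q [ 0.59  0.53 -0.56  1.68  0.32  1.03  0.71] T [-0.    0.03  0.14]
```

```bash
Q='import json;from cell import arm;s=arm.get_state();print("q",s["joint_pos"].round(2),"T",s["torque"].round(2))'
for i in 1; do python3 -m crank '[[0,0,0,0,0,-0.08,1],[0,0,0,0,0,-0.08,1],[0,0,0,0,0,0,1]]'; python3 -c "$Q"; done
python3 -m crank '[[0,0,0,0,0,-0.08,1],[0,0,0,0,0,-0.08,1],[0,0,0,0,0,0,1]]'; python3 -c "$Q"
python3 -m crank '[[0,0,0,0,0,-0.08,1],[0,0,0,0,0,0,1]]'; python3 -c "$Q"
```

```text
t: 6.68
tool_pos: [577.3, -178.6, 180.6]
eef_rot: [3.141, 0.001, 2.506]
wrist_force: [-0.2, -0.1, 4.9]
finger_gap: 0.173
gripper_force: 59.9
q [ 0.62  0.54 -0.6   1.67  0.34  1.03  0.84] T [-0.02  0.01  0.19]
t: 7.05
tool_pos: [577.3, -178.6, 180.6]
eef_rot: [3.141, 0.001, 2.666]
wrist_force: [0.1, -0.6, 4.6]
finger_gap: 0.177
gripper_force: 60.0
q [ 0.64  0.55 -0.64  1.67  0.37  1.04  0.98] T [ 0.02 -0.02  0.17]
t: 7.3
tool_pos: [577.3, -178.5, 180.6]
eef_rot: [3.141, 0.001, 2.746]
wrist_force: [-0.1, 0.2, 5.9]
finger_gap: 0.175
gripper_force: 60.0
q [ 0.65  0.55 -0.65  1.67  0.38  1.05  1.05] T [0.   0.07 0.15]
```

```bash
Q='import json;from cell import arm;s=arm.get_state();print("q",s["joint_pos"].round(2),"T",s["torque"].round(2))'
python3 -m crank '[[0,0,0,0,0,-0.06,1],[0,0,0,0,0,-0.06,1],[0,0,0,0,0,0,1]]'|sed -n 3p; python3 -c "$Q"
python3 -m crank '[[0,0,0,0,0,-0.06,1],[0,0,0,0,0,-0.06,1],[0,0,0,0,0,0,1]]'|sed -n 3p; python3 -c "$Q"
python3 -m crank '[[0,0,0,0,0,-0.06,1],[0,0,0,0,0,-0.06,1],[0,0,0,0,0,0,1]]'|sed -n 3p; python3 -c "$Q"
```

```text
eef_rot: [-3.142, 0.001, 2.865]
q [ 0.67  0.56 -0.68  1.67  0.4   1.05  1.16] T [0.01 0.23 0.09]
eef_rot: [-3.141, 0.0, 2.985]
q [ 0.69  0.57 -0.71  1.67  0.42  1.06  1.26] T [0.01 0.27 0.08]
eef_rot: [3.141, 0.001, 3.105]
q [ 0.71  0.58 -0.74  1.67  0.43  1.07  1.37] T [0.07 0.07 0.21]
```

```bash
Q='import json;from cell import arm;s=arm.get_state();print("q",s["joint_pos"].round(2),"T",s["torque"].round(2),"F",s["wrist_force"].round(1))'
python3 -m crank '[[0,0,0,0,0,-0.06,1],[0,0,0,0,0,-0.06,1],[0,0,0,0,0,0,1]]'|sed -n 3p; python3 -c "$Q"
python3 -m crank '[[0,0,0,0,0,-0.06,1],[0,0,0,0,0,-0.06,1],[0,0,0,0,0,0,1]]'|sed -n 3p; python3 -c "$Q"
python3 -m crank '[[0,0,0,0,0,-0.06,1],[0,0,0,0,0,-0.06,1],[0,0,0,0,0,0,1]]'|sed -n 3p; python3 -c "$Q"
python3 -c "
from h import *
a=[grab(n)['pixels'] for n in('side','top')]
cv2.imwrite('pics/turn.png',np.hstack([cv2.resize(a[0][60:260,200:400],(400,400)),cv2.resize(a[1][100:300,220:420],(400,400))]))"
```

```text
eef_rot: [-3.142, 0.001, -3.058]
q [ 0.72  0.59 -0.77  1.66  0.45  1.08  1.47] T [ 0.08 -0.13  0.18] F [0.6 0.2 4.3]
eef_rot: [-3.141, 0.001, -2.938]
q [ 0.74  0.6  -0.8   1.66  0.47  1.09  1.57] T [-0.03 -0.04  0.19] F [ 0.9 -0.4  6. ]
eef_rot: [-3.141, 0.001, -2.818]
q [ 0.76  0.61 -0.83  1.66  0.49  1.09  1.68] T [-0.05  0.1   0.14] F [-0.7 -0.4  5.4]
```

View pics/turn.png

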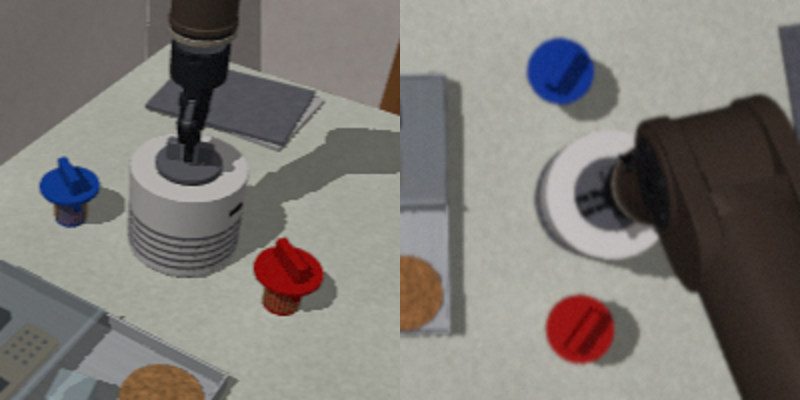

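The bar in the side crop at (195,150) now runs along the image horizontal, so it has turned with the fingers by about 1.76 rad. No stop has shown yet, so I'll keep going.

```bash
Q='import json;from cell import arm;s=arm.get_state();print("q",s["joint_pos"].round(2),"T",s["torque"].round(2),"F",s["wrist_force"].round(1))'
python3 -m crank '[[0,0,0,0,0,-0.05,1],[0,0,0,0,0,-0.05,1],[0,0,0,0,0,0,1]]'|sed -n 3p; python3 -c "$Q"
python3 -m crank '[[0,0,0,0,0,-0.05,1],[0,0,0,0,0,-0.05,1],[0,0,0,0,0,0,1]]'|sed -n 3p; python3 -c "$Q"
python3 -m crank '[[0,0,0,0,0,-0.05,1],[0,0,0,0,0,-0.05,1],[0,0,0,0,0,0,1]]'|sed -n 3p; python3 -c "$Q"
```

```text
eef_rot: [-3.141, 0.001, -2.718]
q [ 0.77  0.61 -0.85  1.66  0.51  1.1   1.76] T [-0.04  0.06  0.1 ] F [-0.5  0.9  5.4]
eef_rot: [-3.14, 0.002, -2.621]
q [ 0.78  0.62 -0.88  1.66  0.53  1.11  1.85] T [-0.57 -0.99 -1.32] F [ 4.9 -2.9  3.4]
eef_rot: [-3.14, 0.002, -2.524]
q [ 0.8   0.63 -0.9   1.66  0.54  1.12  1.93] T [-0.49 -0.84 -2.61] F [ 5.9 -1.7  5.1]
```

The torque reached -2.6 N m, so the end stop is at about 1.9 rad. I'll ease back about 0.15 to unload, then lift.

```bash
Q='import json;from cell import arm;s=arm.get_state();print("q",s["joint_pos"].round(2),"T",s["torque"].round(2),"F",s["wrist_force"].round(1))'
python3 -m crank '[[0,0,0,0,0,0.05,1],[0,0,0,0,0,0.05,1],[0,0,0,0,0,0.04,1],[0,0,0,0,0,0,1]]'|sed -n 2,3p; python3 -c "$Q"
python3 -m crank '[[0,0,-0.3,0,0,0,1],[0,0,-0.3,0,0,0,1],[0,0,-0.4,0,0,0,1],[0,0,0,0,0,0,1]]'; python3 -c "$Q"
```

```text
tool_pos: [577.6, -179.4, 180.6]
eef_rot: [-3.14, 0.001, -2.66]
q [ 0.78  0.62 -0.87  1.66  0.52  1.11  1.82] T [-0.79 -0.64 -0.23] F [ 4.1 -3.   4.3]
t: 11.78
tool_pos: [576.1, -180.1, 189.4]
eef_rot: [-3.141, -0.003, -2.66]
wrist_force: [1.7, -5.4, -1.3]
finger_gap: 0.177
gripper_force: 59.5
q [ 0.78  0.61 -0.87  1.65  0.51  1.13  1.82] T [-1.29 -0.37 -0.15] F [ 1.7 -5.4 -1.3]
```

```bash
Q='import json;from cell import arm;s=arm.get_state();print("T",s["torque"].round(2),"F",s["wrist_force"].round(1))'
python3 -m crank '[[0,0,-0.6,0,0,0,1],[0,0,-0.6,0,0,0,1],[0,0,-0.6,0,0,0,1],[0,0,0,0,0,0,1]]'; python3 -c "$Q"
python3 -c "
from h import *
a=[grab(n)['pixels'] for n in('side','top')]
cv2.imwrite('pics/lift.png',np.hstack([cv2.resize(a[0][60:260,200:400],(400,400)),cv2.resize(a[1][100:300,220:420],(400,400))]))"
```

```text
t: 12.28
tool_pos: [576.8, -177.7, 208.4]
eef_rot: [3.141, -0.0, -2.657]
wrist_force: [0.7, 0.2, -2.6]
finger_gap: 0.173
gripper_force: 59.0
T [ 0.01  0.04 -0.02] F [ 0.7  0.2 -2.6]
```

View pics/lift.png

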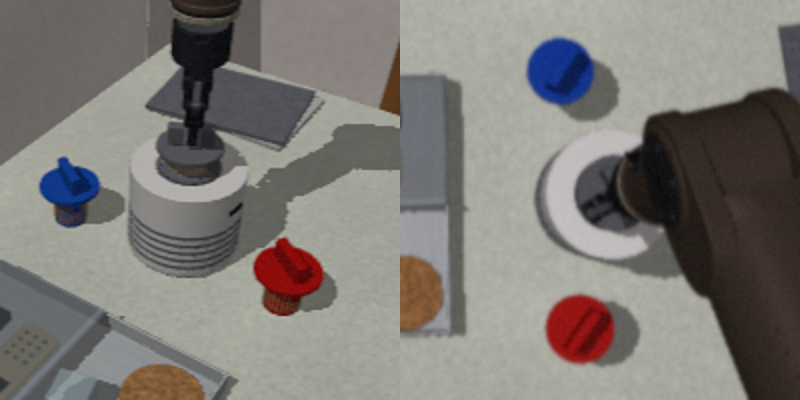

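The cap (side crop (190,148)) has risen with the pleats showing below it, the load is 2.6 N and the moments are zero, so the filter is free. I'll lift it on to clear.

```bash
python3 -m crank '[[0,0,-0.8,0,0,0,1],[0,0,-0.8,0,0,0,1],[0,0,-0.8,0,0,0,1],[0,0,-0.8,0,0,0,1],[0,0,-0.8,0,0,0,1],[0,0,-0.8,0,0,0,1],[0,0,-0.8,0,0,0,1],[0,0,0,0,0,0,1],[0,0,0,0,0,0,1]]'
python3 -c "
from h import *
from cell import arm
s=arm.get_state();print(s['joint_pos'].round(2));tx,ty,tz=s['tool_pos'];yaw=s['eef_rot'][2]
import math;c,n=math.cos(yaw),math.sin(yaw)
dx,dy=443-tx,97-ty;print('to coaster tool x,y mm',c*dx+n*dy,n*dx-c*dy)
d=grab('side');P=cloud(d);r=np.hypot(P[...,0]-tx,P[...,1]-ty);m=(d['range_z']>0)&(r<70)&(P[...,2]>tz-45)&(P[...,2]<tz-18)
q=P[m];print(m.sum(),np.percentile(q,[2,50,98],axis=0).round(1).tolist())
q=q[(q[:,2]>tz-27)];print(cv2.minEnclosingCircle(q[:,:2].astype(np.float32)))
"
```

```text
t: 13.5
tool_pos: [576.9, -178.5, 264.1]
eef_rot: [3.141, -0.0, -2.657]
wrist_force: [0.2, 0.3, -2.8]
finger_gap: 0.174
gripper_force: 59.1
[ 0.8   0.55 -0.91  1.55  0.45  1.26  1.88]
to coaster tool x,y mm -9.756402923103977 306.1614298179046
386 [[530.1, -207.0, 232.8], [562.6, -156.7, 241.1], [618.6, -129.6, 244.7]]
((577.0264282226562, -174.663818359375), 49.081504821777344)
```

The cap top is at 241 and its centre lies under the TCP within about 3 mm. Carrying it across.

```bash
python3 -m crank '[[-0.1,1.5,0,0,0,0,1],[-0.1,3,0,0,0,0,1],[-0.1,3.2,0,0,0,0,1],[-0.1,3.2,0,0,0,0,1],[-0.1,3.2,0,0,0,0,1],[-0.1,3.2,0,0,0,0,1],[-0.1,3.2,0,0,0,0,1],[-0.1,3.2,0,0,0,0,1],[-0.1,3,0,0,0,0,1],[-0.1,2.4,0,0,0,0,1],[0,1.5,0,0,0,0,1],[0,0,0,0,0,0,1]]'
python3 -m crank '[[0,0,1,0,0,0,1],[0,0,1.5,0,0,0,1],[0,0,1.5,0,0,0,1],[0,0,1.5,0,0,0,1],[0,0,1.5,0,0,0,1],[0,0,1.5,0,0,0,1],[0,0,1.5,0,0,0,1],[0,0,1,0,0,0,1],[0,0,0.5,0,0,0,1],[0,0,0,0,0,0,1],[0,0,0,0,0,0,1]]'
python3 -c "
from h import *
s=arm.get_state();print(s['joint_pos'].round(2));tx,ty,tz=s['tool_pos']
a=[]
for n in('side','top'):
  d=grab(n);a.append(d['pixels']);P=cloud(d);r=np.hypot(P[...,0]-tx,P[...,1]-ty);m=(d['range_z']>0)&(r<70)&(P[...,2]>tz-27)&(P[...,2]<tz-20)
  q=P[m];print(n,m.sum(),cv2.minEnclosingCircle(q[:,:2].astype(np.float32)))
cv2.imwrite('pics/over.png',np.hstack([cv2.resize(a[0][160:360,160:360],(400,400)),cv2.resize(a[1][130:330,110:310],(400,400))]))"
```

```text
t: 15.05
tool_pos: [442.8, 97.9, 264.4]
eef_rot: [-3.141, 0.0, -2.655]
wrist_force: [-0.4, -0.6, -3.2]
finger_gap: 0.174
gripper_force: 59.0
t: 16.42
tool_pos: [443.7, 97.2, 149.7]
eef_rot: [-3.141, 0.001, -2.657]
wrist_force: [-0.8, 0.2, -3.2]
finger_gap: 0.178
gripper_force: 59.0
[ 0.4   0.45 -0.95  2.04  0.47  0.88  1.24]
side 632 ((443.31304931640625, 98.85103607177734), 48.87022018432617)
top 144 ((458.1373291015625, 83.43475341796875), 42.61106491088867)
```

View pics/over.png

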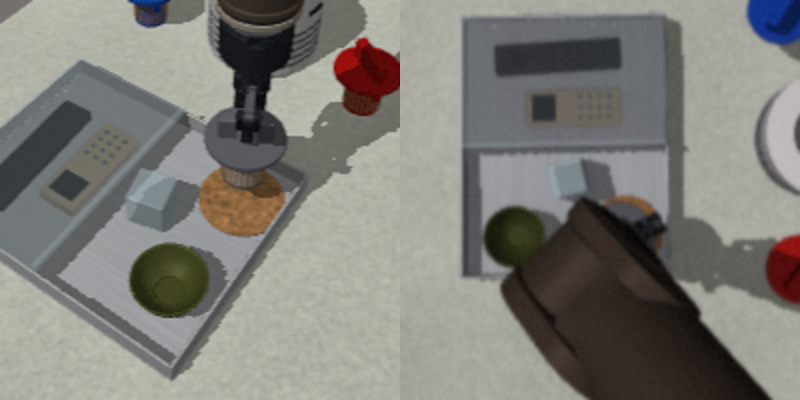

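The filter hangs upright over the coaster (side crop cap (245,138), coaster (243,200)), with the cap centre at (443,99) against the coaster at (443,97). I'll lower to just above contact, then go in small steps.

```bash
python3 -m crank '[[0,0,0.8,0,0,0,1],[0,0,0.8,0,0,0,1],[0,0,0.8,0,0,0,1],[0,0,0.8,0,0,0,1],[0,0,0.8,0,0,0,1],[0,0,0.5,0,0,0,1],[0,0,0.2,0,0,0,1],[0,0,0,0,0,0,1],[0,0,0,0,0,0,1]]'
python3 -m crank '[[0,0,0.1,0,0,0,1],[0,0,0,0,0,0,1]]' |sed -n 2,4p
python3 -m crank '[[0,0,0.1,0,0,0,1],[0,0,0,0,0,0,1]]' |sed -n 2,4p
python3 -m crank '[[0,0,0.1,0,0,0,1],[0,0,0,0,0,0,1]]' |sed -n 2,4p
```

```text
t: 17.65
tool_pos: [443.6, 97.1, 102.5]
eef_rot: [-3.141, 0.0, -2.658]
wrist_force: [0.1, -0.3, -1.9]
finger_gap: 0.175
gripper_force: 59.1
tool_pos: [443.5, 96.9, 101.3]
eef_rot: [-3.141, 0.0, -2.658]
wrist_force: [0.3, -0.2, -3.0]
tool_pos: [443.4, 97.0, 100.2]
eef_rot: [-3.142, -0.0, -2.657]
wrist_force: [-0.4, 0.5, -2.8]
tool_pos: [443.4, 97.0, 99.2]
eef_rot: [3.142, -0.0, -2.657]
wrist_force: [-0.4, -0.5, -3.5]
```

```bash
python3 -m crank '[[0,0,0.1,0,0,0,1],[0,0,0,0,0,0,1]]' |sed -n 2,4p
python3 -m crank '[[0,0,0.1,0,0,0,1],[0,0,0,0,0,0,1]]' |sed -n 2,4p
```

```text
tool_pos: [443.5, 97.1, 98.5]
eef_rot: [-3.141, 0.0, -2.657]
wrist_force: [-1.8, -1.0, 3.3]
tool_pos: [443.6, 97.1, 98.5]
eef_rot: [-3.14, 0.0, -2.657]
wrist_force: [-6.1, -3.0, 22.7]
```

It has touched down (22 N up). I'll ease back 1 mm and release.

```bash
python3 -m crank '[[0,0,-0.1,0,0,0,1],[0,0,0,0,0,0,1],[0,0,0,0,0,0,0.7],[0,0,0,0,0,0,0.5],[0,0,0,0,0,0,0.2],[0,0,0,0,0,0,0],[0,0,0,0,0,0,0],[0,0,0,0,0,0,0]]'
python3 -m crank '[[0,0,-0.5,0,0,0,0],[0,0,-1,0,0,0,0],[0,0,-1,0,0,0,0],[0,0,-1.5,0,0,0,0],[0,0,-2,0,0,0,0],[0,0,-2.5,0,0,0,0],[0,0,-3,0,0,0,0],[0,0,-3,0,0,0,0],[0,0,-2,0,0,0,0],[0,0,-1,0,0,0,0],[0,0,0,0,0,0,0],[0,0,0,0,0,0,0]]'
python3 -c "
from h import *
a=[]
for n in('side','top'):
  d=grab(n);a.append(d['pixels']);P=cloud(d);r=np.hypot(P[...,0]-443,P[...,1]-97);z=P[...,2];m=(d['range_z']>0)&(r<70)&(z>70)&(z<82)
  q=P[m];print(n,m.sum(),np.median(q[:,2]),cv2.minEnclosingCircle(q[:,:2].astype(np.float32)))
cv2.imwrite('pics/done.png',np.hstack([cv2.resize(a[0][160:360,160:360],(400,400)),cv2.resize(a[1][130:330,110:310],(400,400))]))"
```

```text
t: 19.9
tool_pos: [443.4, 97.0, 98.3]
eef_rot: [3.142, -0.0, -2.657]
wrist_force: [-0.8, -0.4, 0.8]
finger_gap: 0.997
gripper_force: 0.0
t: 21.4
tool_pos: [443.0, 96.7, 272.7]
eef_rot: [3.141, -0.001, -2.658]
wrist_force: [-0.0, -0.2, 0.1]
finger_gap: 1.002
gripper_force: 0.0
side 714 75.93648897866393 ((442.3992919921875, 98.9259033203125), 48.3570442199707)
top 234 75.84434060448189 ((446.47308349609375, 94.22224426269531), 47.14642333984375)
```

View pics/done.png

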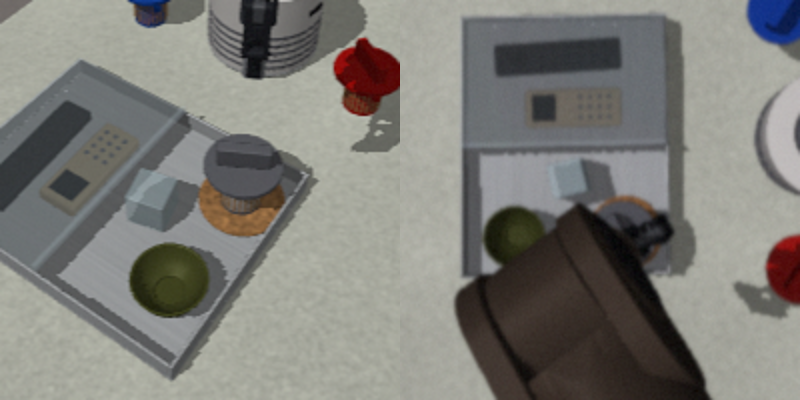

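The filter stands upright on the coaster (side crop cap (243,165)), with its cap top at 76 mm as it should be and its centre within about 3 mm. The fingers are clear, and the cube, dish, cover and remotes haven't moved.

```bash
python3 -c "
from cell import arm
print(arm.sign_off())"
```

```text
the job is handed in; nothing more can be done
None
```

The used filter is out of the purifier and stands upright, released, within about 3 mm of the coaster's centre; the cover, dish, cube and remotes look unmoved in the last pictures, and I handed the job in at about 21.5 s (no verdict was returned).

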